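# Mix a settled reagent, load the bottle carrier and hold it up level

## Robot

A 7-joint arm with a two-finger parallel gripper is mounted at the origin on a cart in front of the work surface, level with it; the furniture and walls round the work are solid. World frame = base frame: x ahead of the robot, y to its left, z up, the work surface at z = 0. Lengths are in m, angles in rad, forces in N, time in s.
With the tool pointing down it reaches from about 0.35 to 0.9 m from the base axis. Payload 8.1 kg.
Tool frame: the origin (TCP) lies at the centre of the arm's flange, where the gripper is bolted on; the fingertips stand 178 mm ahead of it and the grasp point (between the pads) lies 159 mm ahead of it; z points along the fingers, y is the direction in which the jaws open and shut (so a half turn about z gives the same grasp; the last joint's range is limited). The gripper opens to 92 mm and grips with 3 to 60 N. Pads are 19 mm wide; open, the fingers measure 130 mm over their backs; the gripper's body (75 mm by 190 mm) begins 47 mm behind the grasp point.
Start: joints at [1, 0.434, 0.025, 1.573, -0.012, 1.134, -0.075], TCP at [0.282, -0.558, 0.405] pointing down, gripper open.
Joint ranges: [-2.62, 2.62], [-0.44, 2.09], [-1.27, 1.32], [0.08, 2.57], [-1.32, 4.46], [0.12, 2], [-2.74, 2.74]. Speed limits (rad/s): [2.22, 2.22, 3.01, 3.01, 3.14, 3.14, 3.14].

## Interface

Orientations are given as [roll, pitch, yaw] about the fixed x, y, z axes, in that order (R = Rz(yaw) Ry(pitch) Rx(roll)).
In Python, from plant import observe, get_image, hand_in gives the robot as it stands. The module is installed in compiled form; this text tells all that it offers.
- The arm moves only by the tool apply_moves, never from a script. Its argument "commands" is a list of rows, each a list of 7 numbers: the shift along the tool's x, y, z in m, then the turn, a rotation vector about the tool's x, y, z in rad, then the finger opening in m, from 0 to 0.0918. A call has 1 to 12 rows; each row is the pose to reach, as a shift and turn from the pose commanded when the call began, along the tool's axes at that moment; what a row does not reach only later rows make up. A row lasts 1/10 s, in which the tool goes at most 50 mm and 8.59 degrees, less where a joint would pass 70% of its speed; a pose out of reach is approached as far as the arm can. A call with a gripper value outside its range is refused whole. The fingers move at their own pace and stop on an object; "force" is the grip in N (left out, the last holds). Time passes only in rows, so rows that repeat a pose let the fingers close. It gives the time, the measured TCP pose, the force and the opening at its end, in the units of the state.
- observe(): the state, without advancing time (a new reading comes with each control period).
- get_image(name): name is "side" or "top" or "wrist"; returns a dict with "pixels" (384x512x3 uint8, blue, green, red), "fov_y" (degrees; the focal length in pixels is half the picture's height over the tangent of half this angle, whatever the lens; pixels are square), "cx", "cy" (the principal point, pixels), "k1" (the pictures are not rectified: a ray, as slopes to the right and down, at radius r is drawn at 1 + k1 r^2 times it, then the intrinsics apply), "origin" and "orientation" of the camera in the world. Camera axes: x right, y up, looking along -z (the intrinsics and any distortion apply to the point x, -y, -z); pixel columns grow to the right and rows downward; lengths in m; the calibration is good to about 2 mm. A picture is of the moment at which its call begins. There is no depth.
- hand_in(): hands the job in, once; it reports no verdict.
The state is a dict: "clock": time; "joint_positions": joint angles; "dq": joint speeds; "tau": joint torques, N m; "tcp_pos": TCP position; "eef_rot": TCP orientation; "contact_force": force on the tool from outside, world axes, zero at the start; "wrist_torque": the same for the moment, N m; "grip_width": finger opening in m.
Only numpy, scipy, OpenCV 4.12 (cv2) and the standard library are available. Lean on these libraries where they do the work, as an engineer would, in place of code of your own. Each camera call takes 0.05 s, during which the arm holds its last target. There are 200 camera calls.

## Task

The reagent in the small bottle that stands on the desk by itself has settled: pick the bottle up, turn it over so that its cap points downward, then set it upright, fully home, in the free well of the two-bottle carrier and let go of it. Then swing the carrier's folded handle up, lift the carrier by the middle of the handle well clear of the desk (about 10 cm) without tipping it or spilling a bottle out, and keep holding it there, steady and level: finish while holding it. Leave the pen, the tweezers and the well plate alone.

Things in the scene. Friction and masses are not known exactly. Their poses are not given: they have to be found in the camera images.
- small_bottle_center (a point): centre (half-way up, on the axis) of the closed small reagent bottle that stands alone on the desk near the front, left of the carrier: round body 46 mm in diameter from its foot to 76 mm up, narrower screw cap (28 mm) on top, 85 mm tall in all, about 90 g. z axis = bottle's axis, foot to cap. The cap is fast. The same sort of bottle stands among others far back on the desk: that one is not meant.
- carrier: two-bottle reagent carrier, loose, about 0.47 kg empty: grey tray on four feet, 96 mm (its x) by 212 mm (its y), a white deck 36 to 41 mm above the desk with two round through holes, an aluminium plate at each end (y = +106 and -106 mm) with an ear up to 83 mm for the handle's pivots. Origin: centre of the underside; z up; -x is the side to which the handle is folded (towards the robot)
- small_well (a point): point in the free well of the carrier where the small bottle's centre lies when it stands fully home: 52 mm to the carrier's +y side, 51.5 mm above its underside (bottle's foot on the tray floor at 9 mm). The deck hole round it is 49.5 mm in diameter with a small chamfer, deck top at 41 mm. Axes as the carrier's
- large_well (a point): the same for the large bottle in the other well, 47 mm to the carrier's -y side, 60.5 mm above its underside
- large_bottle_center (a point): centre of the large closed bottle (56 mm in diameter, 103 mm tall, cap 34 mm, about 140 g) that already stands in the carrier; its top is 112 mm above the desk. It stays in its well
- handle (a joint): angle of the carrier's bail handle about its pivots: 0 = folded level to the carrier's -x side (resting on its stop), 1.57 = upright over the carrier, stop at 1.85. It turns freely and falls back when let go; the carrier hangs from pivots and sleeve like a bucket and swings level by itself, fore and aft
- handle_grip (a point): middle of the handle's black sleeve, the place to hold: sleeve 15 mm in diameter, 100 mm long along the carrier's y, rolling on the bar (with a little drag), 76 mm from the pivot line. Folded it lies 76 mm to the carrier's -x side at 70 mm above the desk; upright it is 146 mm above the carrier's underside
- handle_hinge (a point): middle of the handle's pivot line, 70 mm above the carrier's underside; the pivot line runs along the carrier's y axis
- pen_center (a point): centre of a marker pen lying on the desk (bystander), 135 mm long, 16 mm thick
- tweezers_center (a point): centre of steel tweezers lying on the desk (bystander), 122 mm long, 9 mm thick
- plate_center (a point): centre of a white well plate lying on the desk (bystander), 85 x 128 x 14 mm
There are look-alikes about, which are no part of the job. What is shaped like the part that bears small_bottle_center but blue is not meant. Leave any turquoise or yellow look-alike of the part that bears large_bottle_center alone.

How it is judged:
By the outcome, as a careful person would: the job done as asked, in the order asked, and still so for the second after the job is handed in, while the arm keeps its last pose, push and grip.
It also fails if it takes over 69 s, if anything falls off the work surface, if the arm or the gripper's body presses on something with over 40 N, if the wrist force passes 120 N, or if a joint passes its speed limit or range.

## Working session

There is one attempt and no reset: what is moved stays moved. The work goes in short steps, Python scripts to look and compute and a tool call to move; the robot and the scene stay as the last step left them, time stands still between calls to the robot, and variables do not carry over. Pictures are saved under pics/ and viewed, about 8 in all and at most 12, crops included, and the job is handed in when it is done.

Besides the shell and the picture viewer there is one more tool, called as a command line: name --pt "numbers of a row" for each row, then --argument value for the rest. apply_moves: Moves the arm, as the interface text tells. Its arguments: {"type":"object","properties":{"commands":{"type":"array","items":{"type":"array","items":{"type":"number"}}},"force":{"type":"number"}},"required":["commands"]}

```bash
mkdir -p pics; cat > h.py <<'E'
import numpy as np, cv2
from scipy.spatial.transform import Rotation as R
from plant import observe, get_image, hand_in
def cam(n,save=None):
    c=get_image(n)
    c['f']=192/np.tan(np.radians(c['fov_y'])/2)
    o=np.array(c['orientation'],float)
    c['R']=o if o.shape==(3,3) else R.from_euler('xyz',o).as_matrix()
    if save: cv2.imwrite('pics/'+save,c['pixels'])
    return c
def ray(c,u,v):
    K=np.array([[c['f'],0,c['cx']],[0,c['f'],c['cy']],[0,0,1]])
    x,y=cv2.undistortPoints(np.array([[[u,v]]],float),K,np.array([c['k1'],0,0,0.]))[0,0]
    return np.array(c['origin']),c['R']@np.array([x,-y,-1])
def onz(c,u,v,z):
    o,d=ray(c,u,v); return o+d*(z-o[2])/d[2]
def proj(c,p):
    q=c['R'].T@(np.array(p)-c['origin']); s=np.array([q[0],-q[1]])/-q[2]
    s=s*(1+c['k1']*(s@s)); return s*c['f']+[c['cx'],c['cy']]
E
python3 - <<'E'
from h import *
t=cam('top','top0.png');s=cam('side','side0.png')
for c in(t,s):print(c['orientation'],c['origin'],c['fov_y'],c['k1'],c['cx'],c['cy'])
print(observe())
cv2.imwrite('pics/a.png',cv2.resize(t['pixels'],(800,600)))
cv2.imwrite('pics/b.png',cv2.resize(s['pixels'],(800,600)))
E
```

```text
[ 0.11345494 -0.01622132 -1.56621548] [0.42503774 0.03890833 0.89993959] 57.9771246750289 -0.10249400092195049 256.47915981481884 188.09737525184804
[ 0.88028241  0.01694609 -3.1133804 ] [0.49427447 0.89521831 0.7909277 ] 47.27872910637609 -0.16986047703398427 250.16701203490865 189.46820159723956
{'clock': 0.1, 'joint_positions': array([ 1.00041881,  0.4351868 ,  0.02500312,  1.57398369, -0.01155821,
        1.13395681, -0.07510455]), 'dq': array([-0.00076473, -0.00139162,  0.00015966, -0.00208402,  0.00081831,
        0.00033461,  0.00092819]), 'tau': array([ 3.36131408e-03, -6.69126821e+01,  9.88242030e-01, -3.15146148e+01,
       -6.04200480e-02,  3.73489328e-02,  7.71906707e-05]), 'tcp_pos': array([ 0.28168577, -0.55771474,  0.40401147]), 'eef_rot': array([-3.14021298e+00,  1.77961466e-04,  4.67694835e-01]), 'contact_force': array([ 1.00817811,  0.63089283, -0.57673436]), 'wrist_torque': array([0.03536924, 0.01957146, 0.01419099]), 'grip_width': 0.09178360787104811}
```

View pics/a.png

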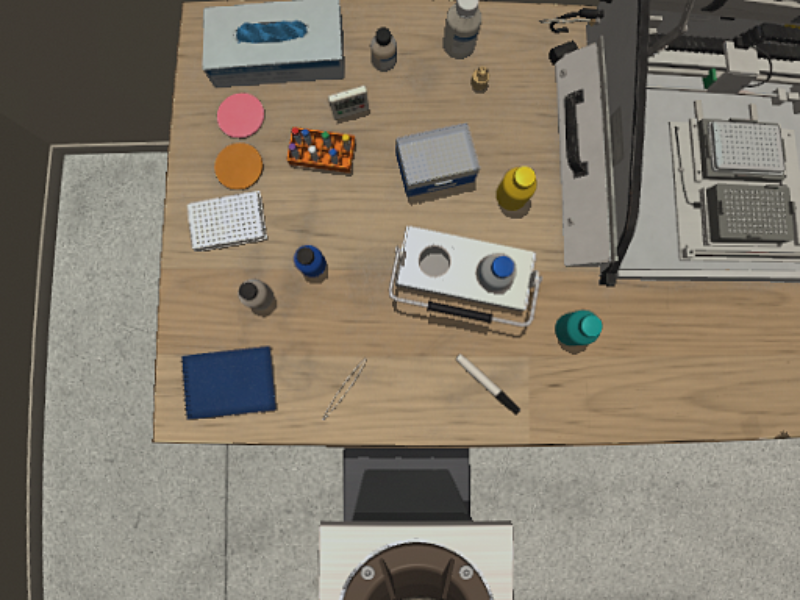

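View pics/b.png

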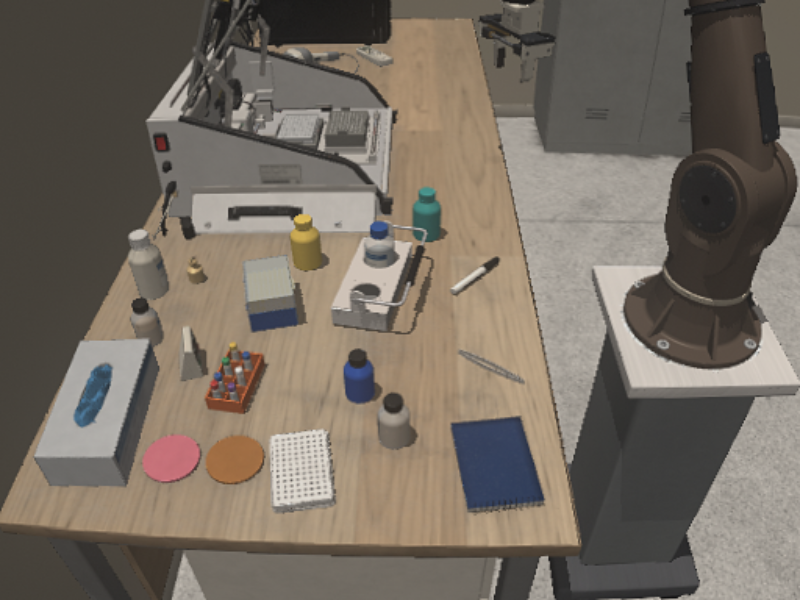

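The top view shows the lone grey bottle with its black cap at (248,291) in the 800-px picture. The carrier deck has its free hole at (434,262), the blue large cap is at (503,266), and the sleeve runs from (430,308) to (491,319). The side view agrees.

```bash
python3 - <<'E'
from h import *
t=cam('top');s=cam('side');k=512/800
def tri(a,b):
    o1,d1=ray(t,a[0]*k,a[1]*k);o2,d2=ray(s,b[0]*k,b[1]*k)
    A=np.stack([d1,-d2],1);x=np.linalg.lstsq(A,o2-o1,rcond=None)[0]
    return (o1+d1*x[0]+o2+d2*x[1])/2
f=lambda n,u,v,z:print(n,onz(t,u*k,v*k,z).round(4))
f('cap',248,290,.085);print('cap tri',tri((248,290),(393,402)).round(3))
f('hole',434,262,.041);f('large',503,266,.112)
for n,p in zip('TL TR BR BL'.split(),[(408,228),(536,250),(522,310),(397,288)]):f(n,*p,.041)
f('sl1',430,308,.07);f('sl2',491,319,.07)
# blobs: hole and sleeve by mask
g=cv2.cvtColor(t['pixels'],cv2.COLOR_BGR2HSV)
dark=(g[...,2]<45).astype(np.uint8)
n,l,st,ce=cv2.connectedComponentsWithStats(dark)
for i in range(1,n):
    if 25<st[i,4]<600 and 140<ce[i][0]<350 and 130<ce[i][1]<240:
        print(st[i],ce[i],onz(t,*ce[i],.085).round(4),onz(t,*ce[i],.07).round(4))
E
```

```text
cap [0.5224 0.2586 0.085 ]
cap tri [0.522 0.261 0.077]
hole [ 0.575  -0.0279  0.041 ]
large [ 0.5575 -0.125   0.112 ]
TL [0.6307 0.0142 0.041 ]
TR [ 0.5964 -0.1948  0.041 ]
BR [ 0.4982 -0.1694  0.041 ]
BL [0.5324 0.0315 0.041 ]
sl1 [ 0.4981 -0.0193  0.07  ]
sl2 [ 0.4816 -0.1136  0.07  ]
[153 181  12  11  42] [158.5        186.30952381] [0.5207 0.2591 0.085 ] [0.5225 0.2631 0.07  ]
[274 193  41  14 160] [293.75625 199.26875] [ 0.4919 -0.0622  0.085 ] [ 0.4932 -0.0641  0.07  ]
```

apply_moves --pt "0.583 -0.621 0.054 0 0 -0.932 0.0918" --pt "0.583 -0.621 0.054 0 0 -0.932 0.0918" --pt "0.583 -0.621 0.054 0 0 -0.932 0.0918" --pt "0.583 -0.621 0.054 0 0 -0.932 0.0918" --pt "0.583 -0.621 0.054 0 0 -0.932 0.0918" --pt "0.583 -0.621 0.054 0 0 -0.932 0.0918" --pt "0.583 -0.621 0.054 0 0 -0.932 0.0918" --pt "0.583 -0.621 0.054 0 0 -0.932 0.0918" --pt "0.583 -0.621 0.054 0 0 -0.932 0.0918" --pt "0.583 -0.621 0.054 0 0 -0.932 0.0918" --pt "0.583 -0.621 0.054 0 0 -0.932 0.0918" --pt "0.583 -0.621 0.054 0 0 -0.932 0.0918"

```text
clock: 1.4
tcp_pos: [0.4509, 0.0185, 0.3668]
eef_rot: [3.141, 0.0, 1.399]
contact_force: [1.5, -0.5, 0.6]
grip_width: 0.0921
```

apply_moves --pt "0.24 0.028 0.017 0 0 0 0.0918" --pt "0.24 0.028 0.017 0 0 0 0.0918" --pt "0.24 0.028 0.017 0 0 0 0.0918" --pt "0.24 0.028 0.017 0 0 0 0.0918" --pt "0.24 0.028 0.017 0 0 0 0.0918" --pt "0.24 0.028 0.017 0 0 0 0.0918" --pt "0.24 0.028 0.017 0 0 0 0.0918" --pt "0.24 0.028 0.017 0 0 0 0.0918"

```text
clock: 2.2
tcp_pos: [0.5193, 0.2471, 0.3495]
eef_rot: [-3.141, 0.001, 1.399]
contact_force: [-0.5, -0.3, -0.6]
grip_width: 0.0916
```

```bash
python3 - <<'E'
from h import *
o=observe();print({k:np.round(o[k],4) for k in('clock','tcp_pos','eef_rot','joint_positions')})
w=cam('wrist','w1.png');print(w['origin'],w['orientation'],w['fov_y'])
print('expected cap px',proj(w,[.5215,.259,.085]))
E
```

```text
{'clock': np.float64(2.2), 'tcp_pos': array([0.5193, 0.2471, 0.3495]), 'eef_rot': array([-3.1413e+00,  1.4000e-03,  1.3986e+00]), 'joint_positions': array([-0.1624,  0.4631, -0.5242,  1.734 ,  0.2669,  1.017 , -0.955 ])}
[0.5308649  0.31240791 0.32927456] [-0.24983034 -0.00104274 -0.17177295] 67.84037002587203
expected cap px [255.10702456 184.55573013]
```

View pics/w1.png

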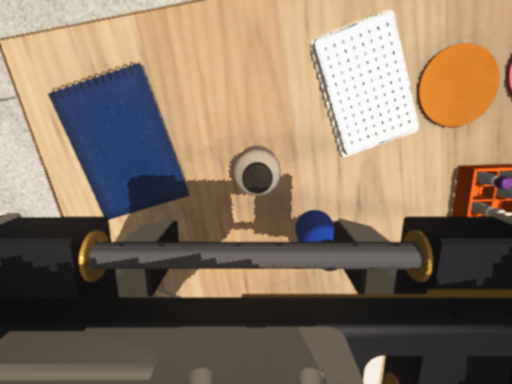

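The bottle's cap is at (258,177), against (255,185) predicted, so it lies about 5 mm further in +y. The blue look-alike at (318,225) is clear of the fingers.

apply_moves --pt "0.017 0.002 0.03 0 0 0 0.0918" --pt "0.017 0.002 0.06 0 0 0 0.0918" --pt "0.017 0.002 0.09 0 0 0 0.0918" --pt "0.017 0.002 0.12 0 0 0 0.0918" --pt "0.017 0.002 0.132 0 0 0 0.0918" --pt "0.017 0.002 0.132 0 0 0 0.0918" --pt "0.017 0.002 0.132 0 0 0 0.04" --pt "0.017 0.002 0.132 0 0 0 0.04" --pt "0.017 0.002 0.132 0 0 0 0.04" --pt "0.017 0.002 0.132 0 0 0 0.04" --pt "0.017 0.002 0.132 0 0 0 0.04" --pt "0.017 0.002 0.132 0 0 0 0.04" --force 20

```text
clock: 3.45
tcp_pos: [0.5242, 0.2647, 0.218]
eef_rot: [3.141, -0.0, 1.4]
contact_force: [0.2, 0.2, 0.4]
grip_width: 0.0483
```

apply_moves --pt "0 0 0 0 0 0 0.04" --pt "0 0 0 0 0 0 0.04" --pt "0 0 -0.02 0 0 0 0.04" --pt "0 0 -0.05 0 0 0 0.04" --pt "0 0 -0.08 0 0 0 0.04" --pt "-0.02 0 -0.11 0 0 0 0.04" --pt "-0.05 0 -0.14 0 0 0 0.04" --pt "-0.08 0 -0.17 0 0 0 0.04" --pt "-0.11 0 -0.2 0 0 0 0.04" --pt "-0.14 0 -0.23 0 0 0 0.04" --pt "-0.16 0 -0.25 0 0 0 0.04" --pt "-0.16 0 -0.25 0 0 0 0.04" --force 35

```text
clock: 4.65
tcp_pos: [0.4973, 0.1044, 0.4704]
eef_rot: [3.137, 0.0, 1.395]
contact_force: [-0.2, -0.1, -0.9]
grip_width: 0.0458
```

```bash
python3 - <<'E'
from h import *
o=observe();print({k:np.round(o[k],4) for k in('clock','tcp_pos','eef_rot','joint_positions','contact_force','grip_width')})
E
```

```text
{'clock': np.float64(4.65), 'tcp_pos': array([0.4973, 0.1044, 0.4704]), 'eef_rot': array([3.1370e+00, 2.0000e-04, 1.3951e+00]), 'joint_positions': array([ 0.1293,  0.2427, -0.5433,  1.7194,  0.1359,  1.2126, -0.624 ]), 'contact_force': array([-0.2379, -0.1321, -0.9268]), 'grip_width': np.float64(0.0458)}
```

apply_moves --pt "0 0 0 0 0.13 0 0.04" --pt "0 0 0 0 0.26 0 0.04" --pt "0 0 0 0 0.4 0 0.04" --pt "0 0 0 0 0.4 0 0.04"

```text
clock: 5.05
tcp_pos: [0.4968, 0.1059, 0.4664]
eef_rot: [-3.139, -0.402, 1.395]
contact_force: [-0.5, -1.0, -0.9]
grip_width: 0.0454
```

```bash
python3 - <<'E'
from h import *
o=observe();print({k:np.round(o[k],4) for k in('clock','tcp_pos','eef_rot','joint_positions','contact_force','grip_width')})
E
```

```text
{'clock': np.float64(5.05), 'tcp_pos': array([0.4968, 0.1059, 0.4664]), 'eef_rot': array([-3.1388, -0.402 ,  1.3953]), 'joint_positions': array([ 0.3427,  0.2299, -0.6211,  1.7934, -0.2752,  1.0076, -0.2996]), 'contact_force': array([-0.5147, -1.0381, -0.8761]), 'grip_width': np.float64(0.0454)}
```

apply_moves --pt "0 0 0 0 -0.14 0 0.04" --pt "0 0 0 0 -0.28 0 0.04" --pt "0 0 0 0 -0.42 0 0.04" --pt "0 0 0 0 -0.56 0 0.04" --pt "0 0 0 0 -0.7 0 0.04" --pt "0 0 0 0 -0.84 0 0.04" --pt "0 0 0 0 -0.98 0 0.04" --pt "0 0 0 0 -1.12 0 0.04" --pt "0 0 0 0 -1.26 0 0.04" --pt "0 0 0 0 -1.4 0 0.04" --pt "0 0 0 0 -1.54 0 0.04"

```text
clock: 6.15
tcp_pos: [0.4975, 0.1091, 0.468]
eef_rot: [3.123, 1.149, 1.387]
contact_force: [0.1, -1.5, -1.0]
grip_width: 0.0459
```

```bash
python3 - <<'E'
from h import *
o=observe();print({k:np.round(o[k],4) for k in('clock','tcp_pos','eef_rot','joint_positions','contact_force','grip_width')})
print(R.from_euler('xyz',o['eef_rot']).as_matrix().round(3))
E
```

```text
{'clock': np.float64(6.15), 'tcp_pos': array([0.4975, 0.1091, 0.468 ]), 'eef_rot': array([3.1228, 1.1488, 1.3869]), 'joint_positions': array([-0.32  ,  0.4659, -0.372 ,  1.6837,  0.8439,  1.9926, -0.9733]), 'contact_force': array([ 0.076 , -1.4811, -1.0352]), 'grip_width': np.float64(0.0459)}
[[ 0.075  0.986 -0.148]
 [ 0.403 -0.166 -0.9  ]
 [-0.912  0.008 -0.41 ]]
```

apply_moves --pt "-0.02 -0.012 0.024 -0.09 0 -0.04 0.04" --pt "-0.04 -0.024 0.048 -0.18 0 -0.08 0.04" --pt "-0.06 -0.036 0.072 -0.27 0 -0.12 0.04" --pt "-0.078 -0.048 0.095 -0.365 0.003 -0.164 0.04" --pt "-0.078 -0.048 0.095 -0.365 0.003 -0.164 0.04"

```text
clock: 6.65
tcp_pos: [0.4275, -0.0033, 0.5006]
eef_rot: [3.119, 1.144, 1.783]
contact_force: [-0.4, 0.0, -0.1]
grip_width: 0.0454
```

```bash
cat > st.py <<'E'
from h import *
o=observe();print({k:np.round(o[k],3) for k in('clock','tcp_pos','eef_rot','joint_positions','contact_force','grip_width')})
M=R.from_euler('xyz',o['eef_rot']).as_matrix();print(M.round(3))
E
python3 st.py
```

```text
{'clock': np.float64(6.65), 'tcp_pos': array([ 0.427, -0.003,  0.501]), 'eef_rot': array([3.119, 1.144, 1.783]), 'joint_positions': array([-0.149,  0.154, -0.43 ,  2.034,  1.086,  1.616, -0.708]), 'contact_force': array([-0.433,  0.042, -0.083]), 'grip_width': np.float64(0.045)}
[[-0.087  0.973  0.214]
 [ 0.405  0.23  -0.885]
 [-0.91   0.009 -0.414]]
```

apply_moves --pt "-0.006 0.003 -0.002 0 -0.14 0 0.04" --pt "-0.012 0.006 -0.004 0 -0.28 0 0.04" --pt "-0.018 0.009 -0.006 0 -0.42 0 0.04" --pt "-0.024 0.012 -0.008 0 -0.56 0 0.04" --pt "-0.03 0.015 -0.01 0 -0.7 0 0.04" --pt "-0.036 0.018 -0.012 0 -0.84 0 0.04" --pt "-0.042 0.02 -0.014 0 -0.98 0 0.04" --pt "-0.048 0.023 -0.016 0 -1.12 0 0.04"

```text
clock: 7.45
tcp_pos: [0.4538, 0.0005, 0.5485]
eef_rot: [0.014, 0.995, -1.321]
contact_force: [2.2, -0.6, -2.0]
grip_width: 0.0456
```

```bash
python3 st.py
```

```text
{'clock': np.float64(7.45), 'tcp_pos': array([0.454, 0.   , 0.549]), 'eef_rot': array([ 0.014,  0.995, -1.321]), 'joint_positions': array([-0.856,  0.385,  0.482,  2.2  ,  1.683,  1.988, -0.895]), 'contact_force': array([ 2.189, -0.569, -2.035]), 'grip_width': np.float64(0.046)}
[[ 0.134  0.972  0.193]
 [-0.528  0.235 -0.816]
 [-0.839  0.008  0.545]]
```

apply_moves --pt "-0.026 0.018 0.015 0 0 0 0.04" --pt "-0.052 0.036 0.03 0 0 0 0.04" --pt "-0.078 0.054 0.045 0 0 0 0.04" --pt "-0.104 0.072 0.06 0 0 0 0.04" --pt "-0.13 0.092 0.074 0 0 0 0.04" --pt "-0.13 0.092 0.074 0 0 0 0.04"

```text
clock: 8.05
tcp_pos: [0.5419, 0.0293, 0.7007]
eef_rot: [0.023, 0.998, -1.315]
contact_force: [0.1, 0.4, -1.0]
grip_width: 0.0456
```

```bash
python3 st.py
```

```text
{'clock': np.float64(8.05), 'tcp_pos': array([0.542, 0.029, 0.701]), 'eef_rot': array([ 0.023,  0.998, -1.315]), 'joint_positions': array([-0.861,  0.312,  0.534,  1.818,  1.891,  1.863, -0.441]), 'contact_force': array([ 0.067,  0.429, -1.044]), 'grip_width': np.float64(0.046)}
[[ 0.137  0.972  0.19 ]
 [-0.524  0.234 -0.819]
 [-0.841  0.013  0.542]]
```

apply_moves --pt "-0.014 0 0.009 0 -0.13 0 0.04" --pt "-0.028 0 0.018 0 -0.26 0 0.04" --pt "-0.042 0 0.027 0 -0.39 0 0.04" --pt "-0.056 0 0.036 0 -0.52 0 0.04" --pt "-0.07 0 0.045 0 -0.65 0 0.04" --pt "-0.084 0 0.054 0 -0.78 0 0.04" --pt "-0.084 0 0.054 0 -0.9 0 0.04" --pt "-0.084 0 0.054 0 -1.0 0 0.04" --pt "-0.084 0 0.054 0 -1.0 0 0.04"

```text
clock: 8.95
tcp_pos: [0.5405, 0.027, 0.7964]
eef_rot: [0.001, -0.005, -1.34]
contact_force: [0.3, 0.1, -1.7]
grip_width: 0.0453
```

```bash
python3 st.py
```

```text
{'clock': np.float64(8.95), 'tcp_pos': array([0.541, 0.027, 0.796]), 'eef_rot': array([ 1.00e-03, -5.00e-03, -1.34e+00]), 'joint_positions': array([-0.916,  0.447,  1.103,  1.824,  2.708,  2.002, -0.565]), 'contact_force': array([ 0.257,  0.065, -1.661]), 'grip_width': np.float64(0.045)}
[[ 0.229  0.973 -0.002]
 [-0.973  0.229  0.005]
 [ 0.005  0.001  1.   ]]
```

apply_moves --pt "0 0 0.015 0 0 0 0.04" --pt "0 0 0.015 0 0 0 0.04" --pt "0 0 0 0 0.13 0 0.04" --pt "0 0 -0.015 0 0.26 0 0.04" --pt "0 0 -0.03 0 0.39 0 0.04" --pt "0 0 -0.045 0 0.52 0 0.04" --pt "0 0 -0.06 0 0.65 0 0.04" --pt "0 0 -0.075 0 0.78 0 0.04" --pt "0 0 -0.09 0 0.91 0 0.04" --pt "0 0 -0.1 0 1.0 0 0.04" --pt "0 0 -0.1 0 1.0 0 0.04"

```text
clock: 10.05
tcp_pos: [0.5403, 0.0269, 0.697]
eef_rot: [0.005, 1.008, -1.333]
contact_force: [0.2, 0.5, 0.2]
grip_width: 0.045
```

```bash
python3 st.py
```

```text
{'clock': np.float64(10.05), 'tcp_pos': array([0.54 , 0.027, 0.697]), 'eef_rot': array([ 0.005,  1.008, -1.333]), 'joint_positions': array([-0.998,  0.336,  0.725,  1.837,  1.842,  1.791, -0.468]), 'contact_force': array([0.223, 0.541, 0.22 ]), 'grip_width': np.float64(0.045)}
[[ 0.126  0.973  0.194]
 [-0.518  0.231 -0.823]
 [-0.846  0.003  0.533]]
```

apply_moves --pt "0.01 -0.005 -0.007 0 0.14 0 0.04" --pt "0.02 -0.01 -0.015 0 0.28 0 0.04" --pt "0.03 -0.015 -0.022 0 0.42 0 0.04" --pt "0.04 -0.02 -0.03 0 0.56 0 0.04" --pt "0.05 -0.025 -0.037 0 0.7 0 0.04" --pt "0.06 -0.03 -0.045 0 0.84 0 0.04" --pt "0.07 -0.035 -0.052 0 0.98 0 0.04" --pt "0.08 -0.039 -0.06 0 1.12 0 0.04" --pt "0.08 -0.039 -0.06 0 1.12 0 0.04"

```text
clock: 10.95
tcp_pos: [0.5005, 0.0228, 0.5982]
eef_rot: [3.133, 1.016, 1.792]
contact_force: [-0.5, 0.5, -0.0]
grip_width: 0.0458
```

```bash
python3 st.py
```

```text
{'clock': np.float64(10.95), 'tcp_pos': array([0.5  , 0.023, 0.598]), 'eef_rot': array([3.133, 1.016, 1.792]), 'joint_positions': array([-0.964,  0.147,  0.566,  1.746,  0.917,  1.536, -0.335]), 'contact_force': array([-0.533,  0.453, -0.049]), 'grip_width': np.float64(0.046)}
[[-0.115  0.974  0.194]
 [ 0.514  0.226 -0.828]
 [-0.85   0.004 -0.527]]
```

```bash
cat > go.py <<'E'
import sys
from h import *
def go(p,rpy):
    o=observe();M=R.from_euler('xyz',o['eef_rot'])
    print('d',M.inv().apply(np.array(p)-o['tcp_pos']).round(4),'rv',(M.inv()*R.from_euler('xyz',rpy)).as_rotvec().round(4))
if __name__=='__main__':
    a=[float(v) for v in sys.argv[1:]]; go(a[:3],a[3:])
E
python3 go.py 0.575 -0.02 0.40 3.14159 0 1.4
```

```text
d [0.1379 0.0621 0.1543] rv [0.2063 1.0013 0.3614]
```

apply_moves --pt "0.014 0.006 0.015 0.021 0.1 0.036 0.04" --pt "0.028 0.012 0.031 0.041 0.2 0.072 0.04" --pt "0.041 0.019 0.046 0.062 0.3 0.108 0.04" --pt "0.055 0.025 0.062 0.083 0.4 0.145 0.04" --pt "0.069 0.031 0.077 0.103 0.5 0.181 0.04" --pt "0.083 0.037 0.093 0.124 0.6 0.217 0.04" --pt "0.097 0.043 0.108 0.144 0.7 0.253 0.04" --pt "0.11 0.05 0.123 0.165 0.8 0.289 0.04" --pt "0.124 0.056 0.139 0.186 0.9 0.325 0.04" --pt "0.138 0.062 0.154 0.206 1.001 0.361 0.04" --pt "0.138 0.062 0.154 0.206 1.001 0.361 0.04" --pt "0.138 0.062 0.154 0.206 1.001 0.361 0.04"

```text
clock: 12.15
tcp_pos: [0.5747, -0.0198, 0.3991]
eef_rot: [-3.139, 0.009, 1.403]
contact_force: [0.1, 0.1, 0.1]
grip_width: 0.0456
```

```bash
python3 st.py; python3 - <<'E'
from h import *
w=cam('wrist','w2.png')
for p in([.575,-.028,.041],[.5575,-.125,.112]):print(proj(w,p))
E
```

```text
{'clock': np.float64(12.15), 'tcp_pos': array([ 0.575, -0.02 ,  0.399]), 'eef_rot': array([-3.139,  0.009,  1.403]), 'joint_positions': array([-0.43 ,  0.38 ,  0.507,  1.735, -0.195,  1.083, -0.028]), 'contact_force': array([0.059, 0.126, 0.098]), 'grip_width': np.float64(0.046)}
[[ 0.167  0.986 -0.004]
 [ 0.986 -0.167 -0.009]
 [-0.009 -0.002 -1.   ]]
[256.9676452  181.65747476]
[256.11183693 287.33614499]
```

View pics/w2.png

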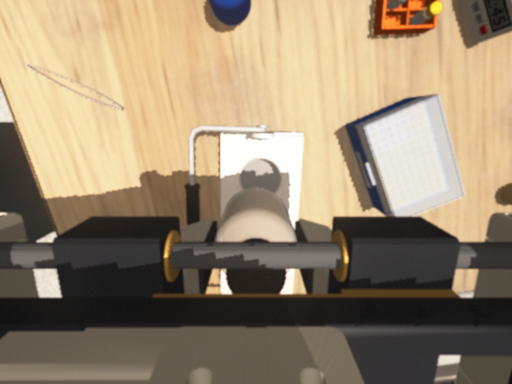

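The free hole shows round about (261,179), half hidden by the held bottle, so it sits about 4 px to the right of the prediction. I will refine this with masks.

```bash
python3 - <<'E'
from h import *
w=cam('wrist');im=w['pixels'].astype(int);o=observe()
M=R.from_euler('xyz',o['eef_rot']).as_matrix()
g=im.sum(2)//3
for v in (140,150,165,172,180,188): print(v,[(u,g[v,u]) for u in range(212,312,2)] if v in(172,) else '', 'white',[u for u in range(205,315) if (g[v,u]>170)!=(g[v,u-1]>170)])
gp=o['tcp_pos']+M[:,2]*.217
print('foot centre proj',proj(w,gp),'radius px',285*.023/.15)
t=cv2.imread('pics/top0.png');h=cv2.resize(t[130:215,240:355],None,fx=6,fy=6,interpolation=cv2.INTER_CUBIC)
c=cv2.resize(w['pixels'][110:240,180:330],None,fx=4,fy=4,interpolation=cv2.INTER_CUBIC)
cv2.imwrite('pics/c.png',cv2.hconcat([cv2.resize(h,(500,370)),cv2.resize(c,(300,370))])) if 0 else None
cv2.imwrite('pics/h.png',h);cv2.imwrite('pics/c.png',c)
E
```

```text
140  white [218, 219]
150  white [218, 219]
165  white [218, 219, 270, 274]
172 [(212, np.int64(203)), (214, np.int64(204)), (216, np.int64(205)), (218, np.int64(147)), (220, np.int64(231)), (222, np.int64(253)), (224, np.int64(252)), (226, np.int64(253)), (228, np.int64(253)), (230, np.int64(253)), (232, np.int64(253)), (234, np.int64(252)), (236, np.int64(249)), (238, np.int64(226)), (240, np.int64(184)), (242, np.int64(119)), (244, np.int64(106)), (246, np.int64(115)), (248, np.int64(140)), (250, np.int64(118)), (252, np.int64(106)), (254, np.int64(144)), (256, np.int64(205)), (258, np.int64(206)), (260, np.int64(208)), (262, np.int64(208)), (264, np.int64(204)), (266, np.int64(192)), (268, np.int64(192)), (270, np.int64(182)), (272, np.int64(118)), (274, np.int64(104)), (276, np.int64(104)), (278, np.int64(148)), (280, np.int64(238)), (282, np.int64(229)), (284, np.int64(213)), (286, np.int64(249)), (288, np.int64(241)), (290, np.int64(253)), (292, np.int64(253)), (294, np.int64(253)), (296, np.int64(253)), (298, np.int64(253)), (300, np.int64(244)), (302, np.int64(208)), (304, np.int64(207)), (306, np.int64(207)), (308, np.int64(211)), (310, np.int64(213))] white [218, 220, 241, 255, 271, 279]
180  white [288]
188  white [288]
foot centre proj [255.08087812 214.50945785] radius px 43.7
```

View pics/c.png

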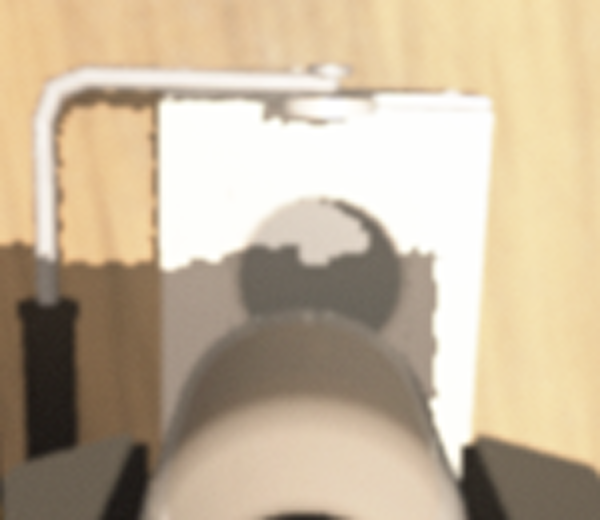

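View pics/h.png

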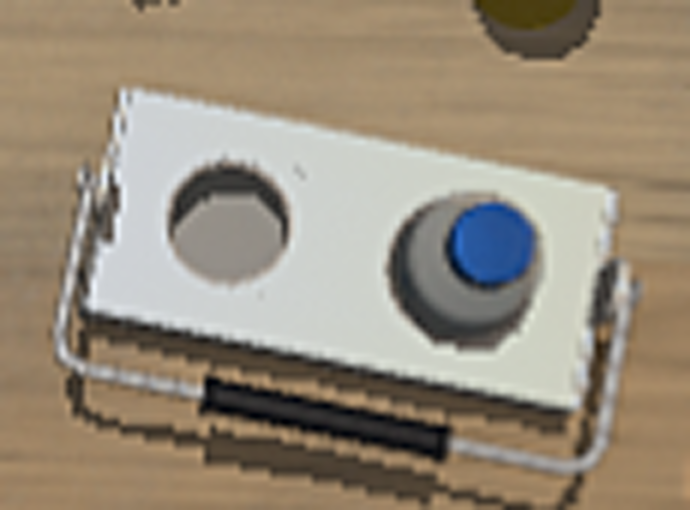

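The crops show the hole at (260,179) in the wrist view and (277.7,166.7) in the original top view. The top edge of the bottle's foot is at (257.5,188).

```bash
python3 - <<'E'
from h import *
w=cam('wrist');t=cam('top');o=observe()
M=R.from_euler('xyz',o['eef_rot']).as_matrix()
print('wrist hole',onz(w,260,178.6,.041),'top hole',onz(t,277.7,166.7,.041))
# wrist sleeve left end, ring etc.
for dx in(0,-.002,-.004):
  for h in(.211,.217):
    c=o['tcp_pos']+M[:,2]*h+M[:,0]*dx
    P=np.array([proj(w,c+.023*(M[:,0]*np.cos(a)+M[:,1]*np.sin(a))) for a in np.linspace(0,6.28,100)])
    print(dx,h,P.min(0),P.max(0))
# large cap centre, sleeve ends in top
print('large',onz(t,(495+.5)/6+239.5,(243+.5)/6+129.5,.112),'sl',onz(t,(207.5)/6+239.5,394.5/6+129.5,.07),onz(t,(448.5)/6+239.5,442.5/6+129.5,.07))
E
```

```text
wrist hole [ 0.58048415 -0.022952    0.041     ] top hole [ 0.5775367  -0.02775145  0.041     ]
0 0.211 [222.29938491 185.29117936] [287.64379618 247.28373422]
0 0.217 [223.22835828 183.41984086] [286.73364718 243.81619557]
-0.002 0.211 [222.37923177 188.13680073] [287.56318887 249.82583538]
-0.002 0.217 [223.30376684 186.18804264] [286.65745488 246.29687081]
-0.004 0.211 [222.45866547 190.96805129] [287.48299769 252.35591246]
-0.004 0.217 [223.37879592 188.94266247] [286.58164508 248.7661263 ]
large [ 0.55790881 -0.12541559  0.112     ] sl [ 0.50261676 -0.01659403  0.07      ] [ 0.48377931 -0.113689    0.07      ]
```

```bash
python3 go.py 0.578 -0.0212 0.272 3.14159 0 1.4
```

```text
d [-0.0019  0.0033  0.1281] rv [0.0005 0.005  0.0038]
```

apply_moves --pt "-0.002 0.003 0.03 0 0.005 0.003 0.04" --pt "-0.002 0.003 0.06 0 0.005 0.003 0.04" --pt "-0.002 0.003 0.09 0 0.005 0.003 0.04" --pt "-0.002 0.003 0.115 0 0.005 0.003 0.04" --pt "-0.002 0.003 0.127 0 0.005 0.003 0.04" --pt "-0.002 0.003 0.127 0 0.005 0.003 0.04" --pt "-0.002 0.003 0.127 0 0.005 0.003 0.04"

```text
clock: 13.05
tcp_pos: [0.5781, -0.0218, 0.2733]
eef_rot: [3.141, -0.002, 1.399]
contact_force: [-0.6, 0.4, -0.5]
grip_width: 0.0453
```

```bash
python3 st.py; python3 - <<'E'
from h import *
s=cam('side');w=cam('wrist')
print(proj(s,[.578,-.027,.041]),proj(w,[.578,-.027,.041]))
a=cv2.resize(s['pixels'][110:230,190:300],(440,480),interpolation=cv2.INTER_CUBIC)
b=cv2.resize(w['pixels'][120:270,190:320],(350,480),interpolation=cv2.INTER_CUBIC)
cv2.imwrite('pics/d.png',cv2.hconcat([a,b]))
E
```

```text
{'clock': np.float64(13.05), 'tcp_pos': array([ 0.578, -0.022,  0.273]), 'eef_rot': array([ 3.141e+00, -2.000e-03,  1.399e+00]), 'joint_positions': array([-0.366,  0.526,  0.444,  1.863, -0.302,  0.818,  0.061]), 'contact_force': array([-0.581,  0.396, -0.544]), 'grip_width': np.float64(0.045)}
[[ 0.171  0.985  0.001]
 [ 0.985 -0.171  0.001]
 [ 0.002  0.001 -1.   ]]
[233.60749959 185.83732526] [255.17673222 215.79403594]
```

View pics/d.png

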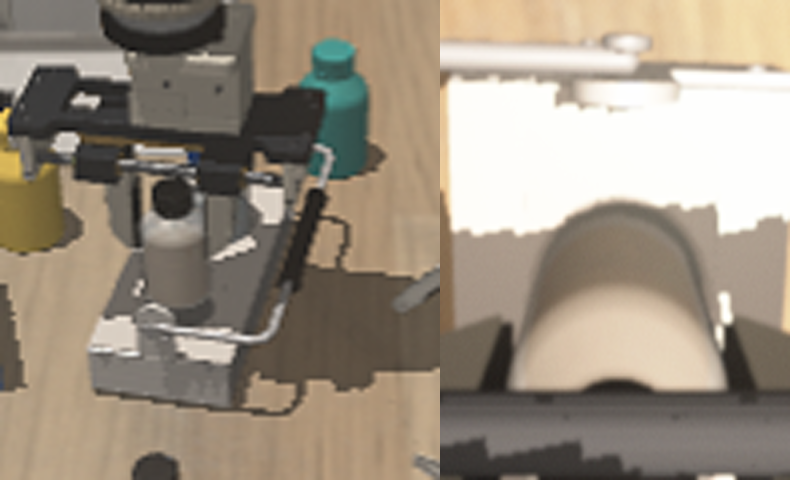

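The bottle is upright just above the free hole and centred across the deck: foot front edge at (256,182.5), deck far edge at v≈145.

```bash
python3 - <<'E'
from h import *
w=cam('wrist')
ax=np.array([.171,.985])
for z in(.054,.057):
  for dv in(0,4):
    f=onz(w,256,182.5-dv,z)[:2]@ax; e=onz(w,256,145-dv,.041)[:2]@ax
    print(z,dv,'gap far edge-foot front',e-f,'want 31 (106-52-23)')
E
```

```text
0.054 0 gap far edge-foot front 0.025460182046887908 want 31 (106-52-23)
0.054 4 gap far edge-foot front 0.02545577310685425 want 31 (106-52-23)
0.057 0 gap far edge-foot front 0.02482788104710283 want 31 (106-52-23)
0.057 4 gap far edge-foot front 0.02486714038646004 want 31 (106-52-23)
```

```bash
python3 - <<'E'
from h import *
w=cam('wrist')
ax=np.array([.171,.985])
e=onz(w,256,145,.041)[:2]@ax
print('hole edge',e-onz(w,256,182.5,.041)[:2]@ax,'want 29.2; foot',[e-onz(w,256,188,z)[:2]@ax for z in(.054,.056,.058)],'want 31')
g=w['pixels'].astype(int).sum(2)//3
print(g[140:205,253:260].mean(1).round().astype(int))
E
```

```text
hole edge 0.028187438825587607 want 29.2; foot [np.float64(0.029476725089044434), np.float64(0.029015006512057226), np.float64(0.028553287935070046)] want 31
[233 212 181 147 145 207 250 254 253 253 253 253 249 222 223 249 253 253
 253 253 253 253 253 253 253 253 253 253 253 253 253 253 253 253 253 253
 253 253 253 252 248 228 185 138 110 107 110 117 123 126 123 121 121 121
 121 121 121 120 119 119 118 118 118 119 120]
```

apply_moves --pt "-0.001 0 0 0 0 0 0.04" --pt "-0.001 0 0.005 0 0 0 0.04" --pt "-0.001 0 0.01 0 0 0 0.04" --pt "-0.001 0 0.014 0 0 0 0.04" --pt "-0.001 0 0.018 0 0 0 0.04" --pt "-0.001 0 0.021 0 0 0 0.04"

```text
clock: 13.85
tcp_pos: [0.5778, -0.0233, 0.251]
eef_rot: [3.141, -0.001, 1.397]
contact_force: [1.4, -1.4, 1.2]
grip_width: 0.0455
```

apply_moves --pt "0 0 0.005 0 0 0 0.04" --pt "0 0 0.01 0 0 0 0.04" --pt "0 0 0.015 0 0 0 0.04" --pt "0 0 0.02 0 0 0 0.04" --pt "0 0 0.022 0 0 0 0.04"

```text
clock: 14.35
tcp_pos: [0.5777, -0.0232, 0.2287]
eef_rot: [3.141, -0.001, 1.398]
contact_force: [2.9, -3.8, 3.0]
grip_width: 0.0452
```

apply_moves --pt "0 0 0.001 0 0 0 0.04" --pt "0 0 0.002 0 0 0 0.04" --pt "0 0 0.002 0 0 0 0.04"

```text
clock: 14.65
tcp_pos: [0.5776, -0.0231, 0.2272]
eef_rot: [3.142, -0.002, 1.398]
contact_force: [3.4, -4.0, -0.4]
grip_width: 0.0455
```

apply_moves --pt "0 0 0.001 0 0 0 0.04" --pt "0 0 0.002 0 0 0 0.04" --pt "0 0 0.002 0 0 0 0.04"

```text
clock: 14.95
tcp_pos: [0.5776, -0.0232, 0.2266]
eef_rot: [3.141, -0.002, 1.397]
contact_force: [-3.0, -3.3, 19.4]
grip_width: 0.0457
```

apply_moves --pt "0 0 -0.002 0 0 0 0.04" --pt "0 0 -0.002 0 0 0 0.062" --pt "0 0 -0.002 0 0 0 0.062" --pt "0 0 -0.002 0 0 0 0.062" --pt "0 0 -0.012 0 0 0 0.062" --pt "0 0 -0.04 0 0 0 0.062" --pt "0 0 -0.08 0 0 0 0.062" --pt "0 0 -0.12 0 0 0 0.062" --pt "0 0 -0.14 0 0 0 0.062" --pt "0 0 -0.14 0 0 0 0.062"

```text
clock: 15.95
tcp_pos: [0.5782, -0.0234, 0.3689]
eef_rot: [3.137, -0.003, 1.398]
contact_force: [1.1, -0.5, -1.0]
grip_width: 0.0622
```

```bash
python3 st.py; python3 - <<'E'
from h import *
w=cam('wrist');s=cam('side');t=cam('top')
b=cv2.resize(s['pixels'][110:230,190:300],(400,436),interpolation=cv2.INTER_CUBIC)
cv2.imwrite('pics/e.png',cv2.hconcat([cv2.resize(w['pixels'],(400,300)).copy() if 0 else cv2.resize(w['pixels'][100:384,100:400],(400,436)),b]))
for n,p in dict(sleeve=[.4925,-.0655,.07],small=[.577,-.0275,.094],large=[.558,-.1255,.112]).items():print(n,proj(w,p),proj(s,p),proj(t,p))
E
```

```text
{'clock': np.float64(15.95), 'tcp_pos': array([ 0.578, -0.023,  0.369]), 'eef_rot': array([ 3.137e+00, -3.000e-03,  1.398e+00]), 'joint_positions': array([-0.411,  0.413,  0.5  ,  1.768, -0.232,  1.013,  0.004]), 'contact_force': array([ 1.092, -0.457, -0.989]), 'grip_width': np.float64(0.062)}
[[ 0.172  0.985  0.005]
 [ 0.985 -0.172  0.002]
 [ 0.003  0.005 -1.   ]]
sleeve [179.96169811 242.41003768] [265.18830314 168.87799481] [294.35081582 199.54772116]
small [252.82190119 200.70240274] [233.17897289 170.1396953 ] [279.31751588 163.01570993]
large [251.02875218 307.07661716] [241.77538225 143.83422831] [322.11860874 170.04484989]
```

View pics/e.png

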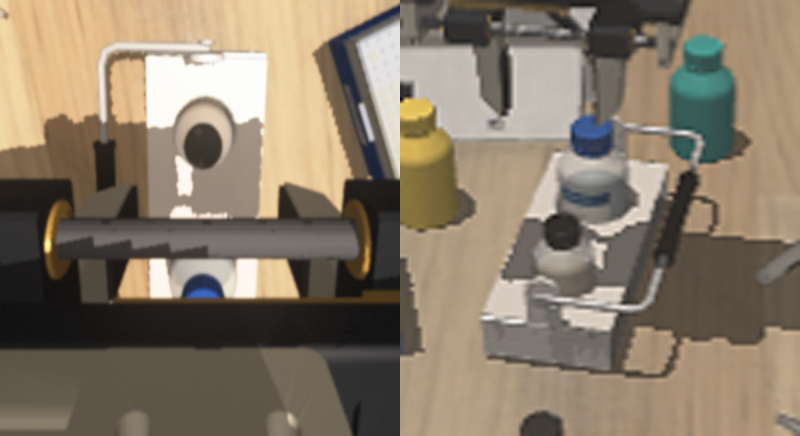

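The small bottle stands home in its well and the gripper is off it. The cap is at (204,145) in the left crop, and the handle is still folded. Next comes the sleeve.

```bash
python3 go.py 0.4933 -0.0653 0.233 3.14159 0 1.4
```

```text
d [-0.0564 -0.075   0.1317] rv [-0.0017 -0.0017 -0.002 ]
```

apply_moves --pt "-0.028 -0.037 0 0 0 0 0.04" --pt "-0.056 -0.075 0 0 0 0 0.04" --pt "-0.056 -0.075 0.02 0 0 0 0.04" --pt "-0.056 -0.075 0.05 0 0 0 0.04" --pt "-0.056 -0.075 0.08 0 0 0 0.04" --pt "-0.056 -0.075 0.11 0 0 0 0.04" --pt "-0.056 -0.075 0.132 0 0 0 0.04" --pt "-0.056 -0.075 0.132 0 0 0 0.04" --pt "-0.056 -0.075 0.132 0 0 0 0.04"

```text
clock: 17.0
tcp_pos: [0.4935, -0.0653, 0.2326]
eef_rot: [-3.139, -0.001, 1.397]
contact_force: [0.1, 0.0, 0.9]
grip_width: 0.0402
```

```bash
python3 st.py; python3 - <<'E'
from h import *
w=cam('wrist');s=cam('side')
b=cv2.resize(s['pixels'][90:220,200:320],(440,477),interpolation=cv2.INTER_CUBIC)
cv2.imwrite('pics/f.png',cv2.hconcat([cv2.resize(w['pixels'][100:300,150:350],(360,477)),b]))
E
```

```text
{'clock': np.float64(17.0), 'tcp_pos': array([ 0.494, -0.065,  0.233]), 'eef_rot': array([-3.139e+00, -1.000e-03,  1.397e+00]), 'joint_positions': array([-0.294,  0.482,  0.428,  2.088, -0.331,  0.638,  0.186]), 'contact_force': array([0.135, 0.004, 0.866]), 'grip_width': np.float64(0.04)}
[[ 0.173  0.985 -0.003]
 [ 0.985 -0.173  0.001]
 [ 0.001 -0.003 -1.   ]]
```

View pics/f.png

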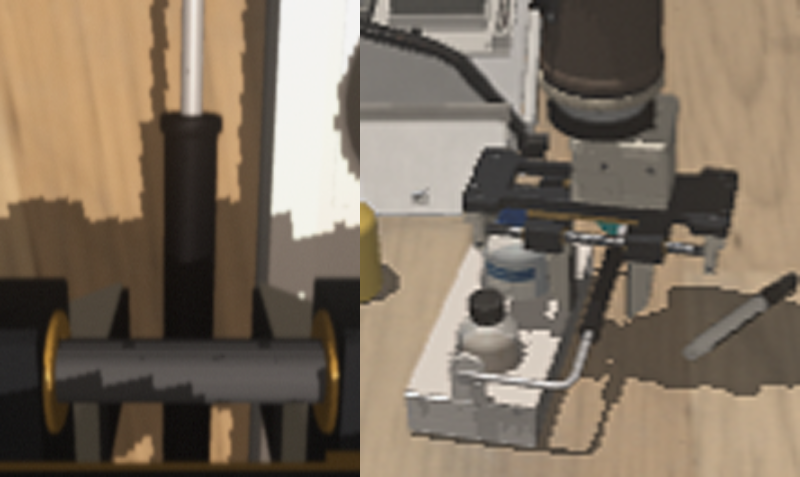

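The sleeve lies centred between the open fingers, at crop u≈190 against 192. Its end is at full-image (255.5,148).

```bash
python3 - <<'E'
from h import *
w=cam('wrist');o=observe()
M=R.from_euler('xyz',o['eef_rot']).as_matrix()
print(M.T@(onz(w,255.5,148,.07)-o['tcp_pos']))
E
```

```text
[0.05318861 0.00023144 0.16415575]
```

apply_moves --pt "0 0 0 0 0 0 0.005" --pt "0 0 0 0 0 0 0.005" --pt "0 0 0 0 0 0 0.005" --pt "0 0 0 0 0 0 0.005" --pt "0 0 0 0 0 0 0.005" --force 30

```text
clock: 17.65
tcp_pos: [0.4934, -0.065, 0.2331]
eef_rot: [-3.14, -0.002, 1.398]
contact_force: [-4.2, 1.3, 4.7]
grip_width: 0.0139
```

apply_moves --pt "0 0.0006 -0.01 0 0 0 0.005" --pt "0 0.0026 -0.0195 0 0 0 0.005" --pt "0 0.0057 -0.029 0 0 0 0.005" --pt "0 0.01 -0.038 0 0 0 0.005" --pt "0 0.0155 -0.046 0 0 0 0.005" --pt "0 0.022 -0.0535 0 0 0 0.005" --pt "0 0.022 -0.0535 0 0 0 0.005"

```text
clock: 18.35
tcp_pos: [0.5164, -0.0695, 0.2882]
eef_rot: [3.141, -0.002, 1.398]
contact_force: [-8.6, 1.4, 8.8]
grip_width: 0.0144
```

apply_moves --pt "0 0.0065 -0.0075 0 0 0 0.005" --pt "0 0.0148 -0.0132 0 0 0 0.005" --pt "0 0.0238 -0.0178 0 0 0 0.005" --pt "0 0.0333 -0.021 0 0 0 0.005" --pt "0 0.0432 -0.0232 0 0 0 0.005" --pt "0 0.0535 -0.024 0 0 0 0.005" --pt "0 0.0535 -0.024 0 0 0 0.005"

```text
clock: 19.05
tcp_pos: [0.5695, -0.0784, 0.3102]
eef_rot: [-3.141, -0.001, 1.398]
contact_force: [-0.7, 0.6, -6.1]
grip_width: 0.0142
```

apply_moves --pt "0 0 -0.002 0 0 0 0.005" --pt "0 0 -0.005 0 0 0 0.005" --pt "0 0 -0.009 0 0 0 0.005" --pt "0 0 -0.014 0 0 0 0.005" --pt "0 0 -0.02 0 0 0 0.005" --pt "0 0 -0.02 0 0 0 0.005" --pt "0 0 -0.02 0 0 0 0.005" --force 45

```text
clock: 19.75
tcp_pos: [0.5683, -0.0783, 0.3308]
eef_rot: [-3.142, -0.002, 1.398]
contact_force: [-1.0, -1.0, -6.4]
grip_width: 0.014
```

```bash
python3 st.py; python3 - <<'E'
from h import *
s=cam('side')
cv2.imwrite('pics/g.png',cv2.resize(s['pixels'][80:240,180:330],(600,600),interpolation=cv2.INTER_CUBIC))
E
```

```text
{'clock': np.float64(19.75), 'tcp_pos': array([ 0.568, -0.078,  0.331]), 'eef_rot': array([-3.142e+00, -2.000e-03,  1.398e+00]), 'joint_positions': array([-0.31 ,  0.45 ,  0.496,  1.822, -0.263,  0.934,  0.129]), 'contact_force': array([-0.958, -1.024, -6.407]), 'grip_width': np.float64(0.014)}
[[ 0.172  0.985  0.   ]
 [ 0.985 -0.172  0.002]
 [ 0.002 -0.    -1.   ]]
```

View pics/g.png

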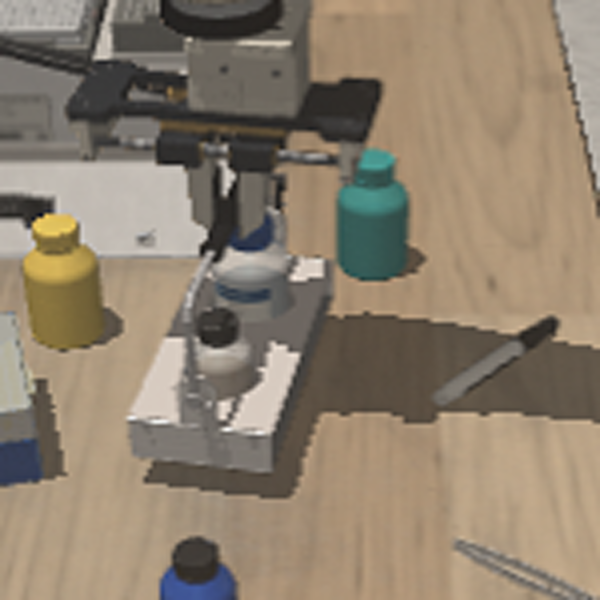

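The handle is upright and the carrier hangs clear of the desk, looking level, with both bottles in it. I'll lift the rest gently.

apply_moves --pt "0 0 -0.004 0 0 0 0.005" --pt "0 0 -0.011 0 0 0 0.005" --pt "0 0 -0.02 0 0 0 0.005" --pt "0 0 -0.03 0 0 0 0.005" --pt "0 0 -0.04 0 0 0 0.005" --pt "0 0 -0.05 0 0 0 0.005" --pt "0 0 -0.06 0 0 0 0.005" --pt "0 0 -0.07 0 0 0 0.005" --pt "0 0 -0.076 0 0 0 0.005" --pt "0 0 -0.08 0 0 0 0.005" --pt "0 0 -0.082 0 0 0 0.005" --pt "0 0 -0.082 0 0 0 0.005"

```text
clock: 21.0
tcp_pos: [0.5683, -0.0784, 0.4125]
eef_rot: [-3.141, -0.002, 1.398]
contact_force: [-0.2, -0.6, -6.5]
grip_width: 0.0137
```

apply_moves --pt "0 0 0 0 0 0 0.005" --pt "0 0 0 0 0 0 0.005" --pt "0 0 0 0 0 0 0.005" --pt "0 0 0 0 0 0 0.005" --pt "0 0 0 0 0 0 0.005" --pt "0 0 0 0 0 0 0.005" --pt "0 0 0 0 0 0 0.005" --pt "0 0 0 0 0 0 0.005" --pt "0 0 0 0 0 0 0.005" --pt "0 0 0 0 0 0 0.005"

```text
clock: 22.0
tcp_pos: [0.5684, -0.0784, 0.4126]
eef_rot: [-3.141, -0.002, 1.398]
contact_force: [-0.1, 0.4, -6.3]
grip_width: 0.0135
```

```bash
python3 st.py; python3 - <<'E'
from h import *
s=cam('side');w=cam('wrist')
cv2.imwrite('pics/i.png',cv2.hconcat([cv2.resize(s['pixels'][60:220,180:310],(400,490),interpolation=cv2.INTER_CUBIC),cv2.resize(w['pixels'][60:320,150:362],(400,490))]))
E
```

```text
{'clock': np.float64(22.0), 'tcp_pos': array([ 0.568, -0.078,  0.413]), 'eef_rot': array([-3.141e+00, -2.000e-03,  1.398e+00]), 'joint_positions': array([-0.343,  0.366,  0.532,  1.722, -0.206,  1.109,  0.079]), 'contact_force': array([-0.132,  0.423, -6.281]), 'grip_width': np.float64(0.014)}
[[ 0.172  0.985 -0.   ]
 [ 0.985 -0.172  0.002]
 [ 0.002 -0.001 -1.   ]]
```

View pics/i.png

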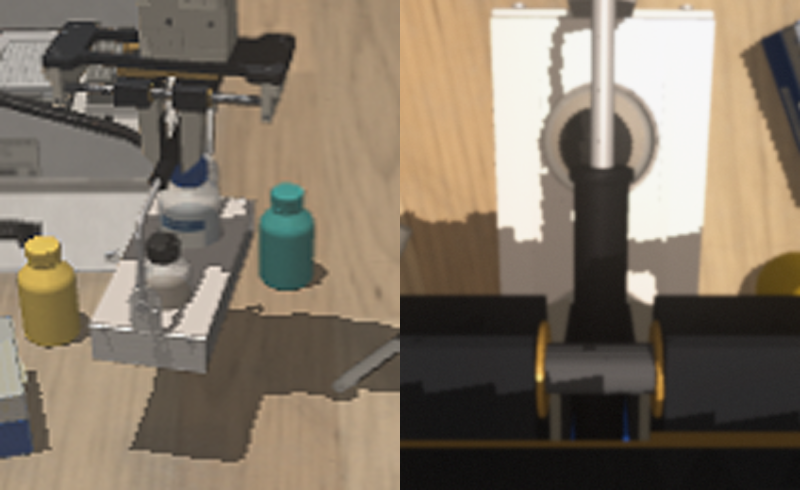

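The carrier hangs about 10 cm up. The handle bar (u≈602) lies over the deck's centre line (492–714, middle 603), so it is level fore and aft. Both bottles are in their wells and the force is a steady 6.3 N.

```bash
python3 -c "
from plant import *
print(hand_in())"
```

```text
the job is handed in; nothing more can be done
None
```

The job is done and handed in at 22 s of the 69 s allowed; no verdict comes back.

**What I did:**
- I gripped the lone grey bottle from above, lifted it and turned the tool fully over, so its cap pointed straight down to within 0.01 rad.
- I set the bottle upright in the free well. It met the tray floor at about 19 N with the tool at the expected height, and I let go of it there.
- I gripped the black sleeve near its middle and swung the handle upright. I then lifted the carrier and am still holding it with the grip set to 45 N.

**Last checks:**
- **Height:** by tool height, the carrier hangs about 104 mm above the desk.
- **Steadiness:** the tool pose did not change over the last second, and the load stayed steady at about 6.3 N.
- **Level:** in the last pictures it looks level, and both bottles are in their wells.

**Disagreements and doubts:**
- The wrist camera read about 5 mm off the top camera along y. I settled the well position from the offsets within the wrist picture.
- For the sleeve I relied mainly on the top view. The wrist view put the grip about 3 mm from the middle, which may be the same error.
- Joint 6 read 2.00 (once 2.002), right at its range limit, for a moment at full inversion; I moved off it straight away.
- The load reads about 0.5 N below the roughly 6.9 N I expected from the nominal masses. I put that down to the masses not being known exactly.

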